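Load the next printing plate into the plate bed and clamp it

ROBOT

A 6-joint arm with a two-finger parallel gripper is mounted at the origin on a cart in front of the work surface, level with it; the furniture and walls round the work are solid. World frame = base frame: x ahead of the robot, y to its left, z up, the work surface at z = 0. Lengths are in m, angles in degrees, forces in N, time in s.
With the tool pointing down it reaches from about 0.25 to 0.725 m from the base axis. Payload 4 kg.
Tool frame: the origin (TCP) lies between the finger pads; the fingertips stand 19 mm ahead of it and the grasp point (between the pads) is the TCP; z points along the fingers, y is the direction in which the jaws open and shut (so a half turn about z gives the same grasp; the last joint's range is limited). The gripper opens to 85 mm and grips with 20 to 120 N. Pads are 22 mm wide; open, the fingers measure 114 mm over their backs; the gripper's body (76 mm by 85 mm) begins 54 mm behind the grasp point. The pads swing forward as they close: fully open they stand 13 mm farther back than shut.
Start: joints at [0, 13.785, 0.286, 76.501, 0, 90], TCP at [0.5, -0, 0.25] pointing down, gripper open.
Joint ranges: [-155.79, 155.79], [-60.16, 107.12], [-62.33, 73.08], [-114, 123.19], [-81.49, 82.49], [-180, 180]. Speed limits (degrees/s): [159.86, 159.86, 180, 180, 180, 180].

INTERFACE

Orientations are given as [roll, pitch, yaw] about the fixed x, y, z axes, in that order (R = Rz(yaw) Ry(pitch) Rx(roll)).
In Python, from workcell import env gives the robot as it stands. Calls block until the motion is done:
- env.reach(position, orientation): joint-space move of the TCP to a pose.
- env.move_straight(position, attitude=None, velocity=0.15): straight line of the TCP; attitude=None keeps the orientation; velocity is the mean speed in m/s.
- env.move_joints(angles): joint-space move.
- env.gripper_to(opening): opening from 0.0 (shut) to 1.0 (fully open); the grip force is fixed at half the most; returns when the fingers have stopped.
- env.pause(seconds).
- env.solve_ik(position, orientation): joint angles nearest the present ones, or None.
- env.get_state(): the state.
- env.get_image(name): name is "scene" or "side" or "wrist"; returns the picture (400x640x3 uint8, red, green, blue); there is no depth.
- env.camera_model(name): a dict with "vfov" (degrees; the focal length in pixels is half the picture's height over the tangent of half this angle, whatever the lens; pixels are square), "cx", "cy" (the principal point, pixels), "R" (3x3) and "t" (3): a world point X has camera coordinates R X + t. Camera axes: x right, y down, z forward; pixel columns grow to the right and rows downward; lengths in m; the calibration is good to about 2 mm. A picture is of the moment at which its call begins: read the wrist's pose just before it. camera_model takes no time and is no camera call; for the wrist camera it gives the pose at the moment of the call.
A pose or a line that the arm cannot do raises env.IKError and nothing moves.
- env.sign_off(): hands the job in, once; it reports no verdict.
Trained networks look in the newest picture that a camera, given by its name, has taken for a name from the list of things; names that differ only in an ending like _2 or _b are one class to them, and where a whole thing is asked for, a point or a joint stands for the part that bears it (a point fixed in the world has none). Each returns a list of dicts, best first, with "conf" (0 to 1); they miss things now and then, are a little off and sometimes report something else, mostly with a low value. They report only what shows in the picture. A call takes as long as a camera call. They do not tell look-alikes from the thing itself.
- env.silhouettes(camera, label): "region" (400x640 bool, what is visible of it) and "uv" ([column, row] in pixels, amid what is visible of it).
The state is a dict: "clock": time; "q": joint angles; "qd": joint speeds; "joint_torque": joint torques, N m; "ee_pos": TCP position; "eef_rot": TCP orientation; "contact_force": force on the tool from outside, world axes, zero at the start; "ft_torque": the same for the moment, N m; "grip_width": opening from 0.0 (shut) to 1.0 (fully open).
Only numpy, scipy, OpenCV 4.12 (cv2) and the standard library are available. Lean on these libraries where they do the work, as an engineer would, in place of code of your own. Each camera call takes 0.05 s, during which the arm holds its last target.

TASK

Load the next printing plate: slide the top steel plate off the stack in the loader, straight across onto the bed without lifting it, and press it home against the brass screw of the end stop, firmly but without ramming it. Then swing the red-handled clamp lever clockwise until the cam grips the plate and holds it tight and square against the front rail, by feel and without over-tightening. Leave the two plates below lying in the loader and everything else on the table where it is.

Things in the scene. Friction and masses are not known exactly. Their poses are not given: they have to be found in the camera images.
- plate_bed: fixed plate bed on a green base, 124 (x) x 345 (y) mm. Origin: centre of its underside, on the table. Its +y is the direction of sliding: loader with the stack at its -y end, then a 12 mm gap, then the aluminium bed from y = -43 to +165 mm, whose top is at z = 35 mm, 1 mm below the underside of the top plate.
- loader (a point): middle of the loader's floor, under the stack: x = 0, y = -105, z = 16 mm on the bed; same axes. Steel cheeks 62.4 mm apart stand along both sides of the stack, their tops 43 mm above the table. Behind the stack is only a low back stop, 2.5 to 8.5 mm behind the plates, top 32 mm above the table, so the top plate's rear edge is free.
- channel_mouth (a point): mouth of the channel on the bed's top: x = 0, y = -43, z = 35 mm on the bed. From here to the end stop the plate runs between the front rail (-x side) and a fixed guide (+x side, face at x = 32 mm), both 8 mm high with tapered mouths: 64 to 65.5 mm wide in all.
- plate_top: the top plate of the stack, the one to load: steel, 60 (x) x 100 (y) x 10 mm, about 0.45 kg, blue-coated etched face. Origin: centre of its underside; its axes lie along those of the bed. It starts 36 mm above the table.
- plate_middle: the plate beneath it, same size and make, underside 26 mm above the table; stays in the loader
- plate_bottom: the lowest plate, same size and make, underside 16 mm above the table; stays in the loader
- end_stop: dark steel stop block, 54 mm wide, 10 mm high, across the far end of the channel, locked anywhere with its face at y = 113 to 128 mm on the bed. Origin: middle of the lower edge of the face that looks at the plate (bed's -y). The plate does not meet the face but the end of a polished brass set screw, 9 mm thick, that stands 2 to 16 mm out of the face's middle, 5 mm up; how far is not measured.
- front_rail: steel register rail with a slippery white plastic facing along the -x side of the channel, 8 mm high, so that the turning cam also rubs the plate on towards the end stop. Origin: on its face towards the plate, at the height of the bed's top. Locked, its face at x = -31.8 to -33.3 mm on the bed, different from job to job, so the lever angle at which the clamp bites differs too.
- clamp_lever: cam clamp: dark lever on a brass eccentric disc (30 mm across), +x side of the bed. Origin on its upright pivot, at the bed's top, x = 46.5, y = 65 mm on the bed. Its yaw relative to the bed is 0 to -0.3 rad (open) at the start; turned clockwise from above, the cam pushes the plate over to the front rail, meets resistance at about -0.95 to -1.3 and tightens; limit -1.945, far too tight.
- lever_grip (a point): middle of the lever's upright red handle, 15 mm in diameter, reaching 17 mm above and below this point (58 to 92 mm above the table), 60 mm from the pivot; at lever yaw 0 it lies from the pivot along the bed's +y, 5 degrees towards -x. Turned freely it takes about 2.5 N here, and some 3 to 6 N more is properly tight. The clamp locks itself and stays where it is left.
- jar_black: ink jar with black lid, 64 mm diameter, 72 mm high; bystander (origin: centre of underside, as for all the following)
- jar_yellow: ink jar with yellow lid, 62 mm diameter, 70 mm high; bystander
- jar_white: white ink jar, 58 mm diameter, 62 mm high; bystander
- squeegee: wooden hand squeegee lying flat, 73 x 190 x 24 mm; bystander
- pin_case: grey case for register pins, 82 x 110 x 29 mm; bystander
- blow_gun: red air blow gun lying on top of the parts drawers, 101 x 225 x 21 mm; bystander
There are look-alikes about, which are no part of the job. What is shaped like the plate_top but purple is not meant.

How it is judged:
By the outcome, as a careful person would: the job done as asked, in the order asked, and still so for the second after the job is handed in, with the robot touching nothing.
It also fails if it takes over 72 s, if anything falls off the work surface, if the arm or the gripper's body presses on something with over 40 N, if the wrist force passes 120 N, or if a joint passes its speed limit or range.

## Working session

There is one attempt and no reset: what is moved stays moved. The work goes in short steps, each a Python script; the robot and the scene stay as the last script left them, time stands still between calls to the robot, and variables do not carry over. Pictures are saved under pics/ and viewed, and the job is handed in when it is done.

```bash
ls; mkdir -p pics
python3 - <<'E'
from workcell import env
import cv2,numpy as np
s=env.get_state();print(s)
for n in("scene","side","wrist"):
    m=env.camera_model(n);print(n,m)
    cv2.imwrite(f"pics/{n}0.png",env.get_image(n)[:,:,::-1])
E
```

```text
pics
{'clock': 0.0, 'q': array([-1.07680692e-03,  1.38321232e+01,  2.13234373e-01,  7.65030357e+01,
       -1.62152608e-03,  9.00017695e+01]), 'qd': array([-0.0300074 ,  0.00876767,  0.07798614,  0.01058979, -0.04787925,
        0.00667432]), 'joint_torque': array([ 5.50268451e-04, -3.72315860e+01,  2.52406776e+01,  1.67737965e-02,
        2.29149265e-05,  1.14679995e-05]), 'ee_pos': array([ 4.99394597e-01, -1.74371609e-05,  2.49410402e-01]), 'eef_rot': array([-1.79878076e+02,  1.62528796e-03,  8.99971571e+01]), 'contact_force': array([-0.11572183,  0.37688205, -0.57790887]), 'ft_torque': array([ 0.02267441, -0.00366672,  0.00550101]), 'grip_width': 1.000318395520993}
scene {'vfov': 45.524560792337475, 'cx': 321.32029675149784, 'cy': 196.0988454962988, 'R': array([[ 0.72069335, -0.69280532,  0.02493771],
       [-0.26375232, -0.30728116, -0.91433747],
       [ 0.64112075,  0.65237955, -0.4041845 ]]), 't': array([-0.34826009,  0.29264666,  0.70453989])}
side {'vfov': 52.04903176141616, 'cx': 327.2545426420428, 'cy': 196.11738672783824, 'R': array([[-0.95003257, -0.31165575,  0.01757267],
       [-0.19291649,  0.54195404, -0.81796641],
       [ 0.24540036, -0.78048479, -0.57499753]]), 't': array([0.60615993, 0.138457  , 1.23117765])}
wrist {'vfov': 63.3708716509922, 'cx': 316.5445465137864, 'cy': 197.99051168845494, 'R': array([[ 9.99999531e-01, -6.82798442e-04, -6.86751104e-04],
       [-4.26685658e-04, -9.47251900e-01,  3.20489713e-01],
       [-8.69356164e-04, -3.20489269e-01, -9.47251747e-01]]), 't': array([-0.49933656, -0.04167545,  0.38006592])}
```

View pics/scene0.png

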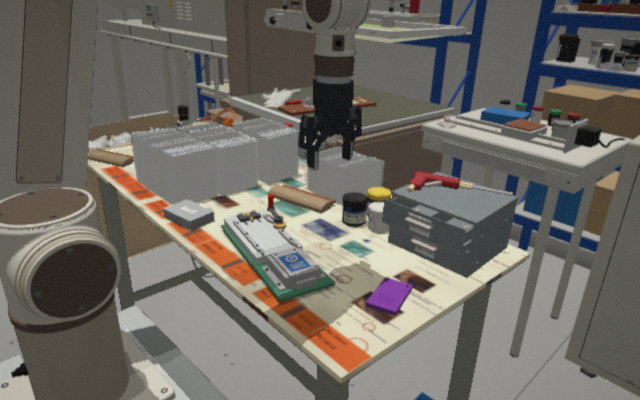

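View pics/side0.png

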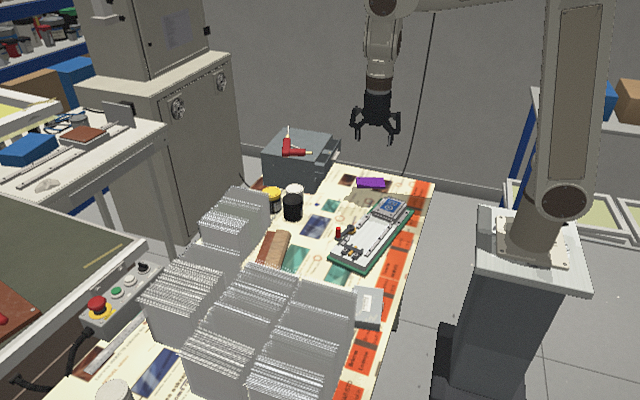

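View pics/wrist0.png

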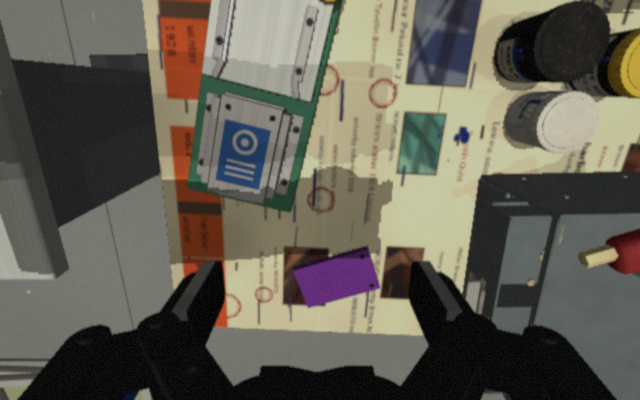

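Candidates for plate_top: the blue-faced plate on the stack in the loader (scene (293,262), wrist (240,155)), and the purple plate lying on the table (scene (390,295), wrist (335,278)). The blue one in the loader matches the description. The clamp's red handle is at scene (270,202), and the red blow gun on the drawers is not it. Next I'll take a closer look from above.

```bash
cat > h.py <<'E'
from workcell import env
import cv2,numpy as np
def snap(n,tag):
    m=env.camera_model(n);im=env.get_image(n)
    cv2.imwrite(f"pics/{tag}.png",im[:,:,::-1]);np.savez(f"pics/{tag}.npz",im=im,vfov=m['vfov'],cx=m['cx'],cy=m['cy'],R=m['R'],t=m['t'])
    return m,im
def proj(m,X):
    X=np.atleast_2d(X);c=X@np.array(m['R']).T+np.array(m['t']);f=200/np.tan(np.radians(m['vfov'])/2)
    return np.c_[m['cx']+f*c[:,0]/c[:,2],m['cy']+f*c[:,1]/c[:,2]]
def back(m,uv,z):
    uv=np.atleast_2d(uv).astype(float);f=200/np.tan(np.radians(m['vfov'])/2)
    R=np.array(m['R']);C=-R.T@np.array(m['t'])
    d=np.c_[(uv[:,0]-m['cx'])/f,(uv[:,1]-m['cy'])/f,np.ones(len(uv))]@R
    return C+d*((z-C[2])/d[:,2])[:,None]
E
python3 - <<'E'
from h import *
env.reach([0.43,0.14,0.33],[180,0,90])
print(env.get_state()['clock'])
m,im=snap('wrist','w1')
for l in ['plate_bed','plate_top','end_stop','clamp_lever','front_rail','lever_grip','squeegee','jar_black','jar_white']:
    try:
        for r in env.silhouettes('wrist',l)[:2]:
            reg=r['region'].astype(np.uint8);c=cv2.findContours(reg,0,2)[0];c=max(c,key=cv2.contourArea)
            rect=cv2.minAreaRect(c);print(l,round(r['conf'],2),r['uv'],reg.sum(),np.round(cv2.boxPoints(rect),0).tolist())
    except Exception as e:print(l,e)
print(env.get_state()['clock'])
cv2.imwrite('pics/w1c.png',cv2.resize(im[:,150:480,::-1],None,fx=1.5,fy=1.5))
E
```

```text
0.8833
plate_bed 0.63 [341.6, 120.8] 19863 [[261.0, 260.0], [318.0, 14.0], [428.0, 39.0], [371.0, 285.0]]
plate_top 0.6 [309.9, 234.6] 2994 [[282.0, 266.0], [300.0, 199.0], [344.0, 211.0], [326.0, 278.0]]
plate_top 0.16 [390.5, 112.4] 1188 [[365.0, 137.0], [401.0, 64.0], [422.0, 75.0], [386.0, 147.0]]
end_stop 0.85 [365.1, 53.2] 1332 [[335.0, 70.0], [346.0, 31.0], [390.0, 43.0], [379.0, 83.0]]
clamp_lever 0.6 [392.5, 109.9] 1172 [[366.0, 136.0], [402.0, 64.0], [422.0, 74.0], [386.0, 147.0]]
clamp_lever 0.4 [538.4, 168.6] 3449 [[490.0, 189.0], [502.0, 138.0], [580.0, 155.0], [569.0, 207.0]]
front_rail 0.86 [313.3, 120.0] 1366 [[290.0, 190.0], [324.0, 52.0], [334.0, 55.0], [300.0, 192.0]]
lever_grip 0.94 [392.1, 107.0] 1274 [[365.0, 136.0], [401.0, 63.0], [423.0, 74.0], [386.0, 147.0]]
jar_black 0.7 [537.0, 171.3] 3498 [[490.0, 188.0], [503.0, 137.0], [580.0, 156.0], [567.0, 207.0]]
jar_black 0.56 [315.5, 117.7] 1251 [[291.0, 189.0], [324.0, 53.0], [334.0, 55.0], [301.0, 192.0]]
jar_white 0.7 [536.0, 220.3] 2394 [[497.0, 231.0], [510.0, 189.0], [575.0, 209.0], [562.0, 251.0]]
1.3833
```

View pics/w1.png

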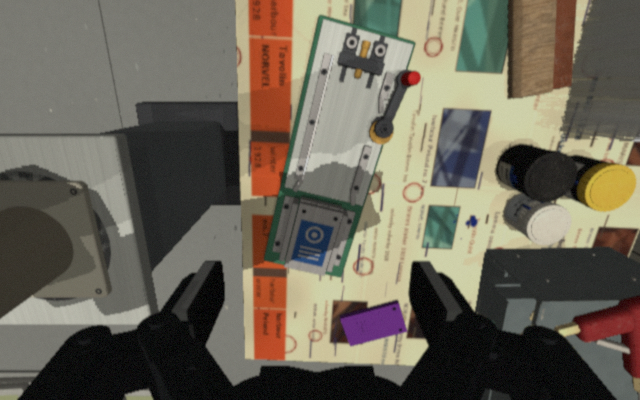

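The wrist view shows the bed from (300,265) to (370,25). The blue plate is at (314,238), the brass screw at about (362,70), the lever pivot at (380,132) and its red handle at (411,78). The purple look-alike lies off at (373,323). I'll refine the pose from enlarged crops.

Run:
```python
import cv2
im=cv2.imread('pics/w1.png')
cv2.imwrite('pics/c1.png',cv2.resize(im[5:145,285:435],None,fx=4.2,fy=4.2,interpolation=cv2.INTER_CUBIC))
cv2.imwrite('pics/c2.png',cv2.resize(im[170:290,250:400],None,fx=4.2,fy=4.2,interpolation=cv2.INTER_CUBIC))
```

```text
(no output)
```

View pics/c1.png

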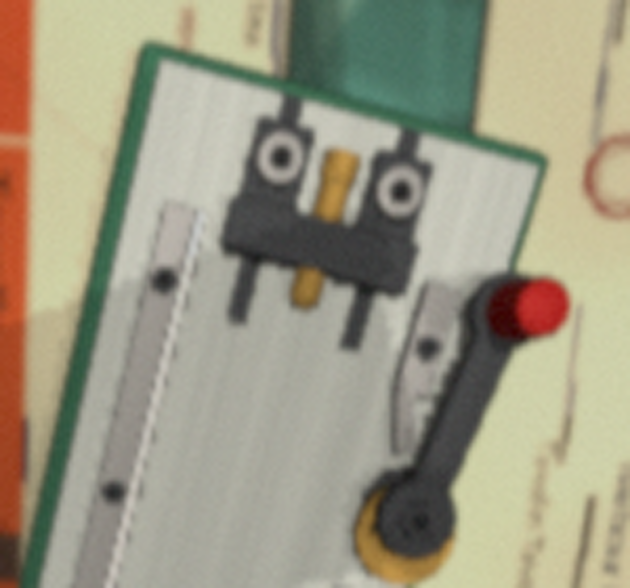

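View pics/c2.png

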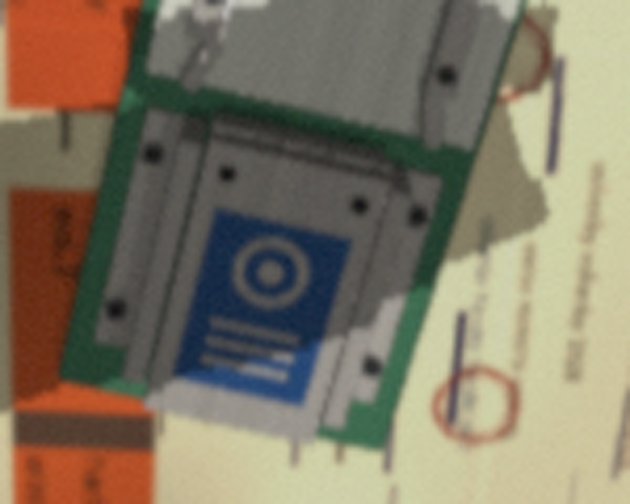

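```bash
cat > fit.py <<'E'
from h import *
from scipy.optimize import least_squares
m=dict(np.load('pics/w1.npz'))
c1=lambda a:(285+a[0]/4.2,5+a[1]/4.2)
c2=lambda a:(250+a[0]/4.2,170+a[1]/4.2)
def T(p,X):
    c,s=np.cos(p[2]),np.sin(p[2]);X=np.atleast_2d(X);return np.c_[p[0]+c*X[:,0]-s*X[:,1],p[1]+s*X[:,0]+c*X[:,1],X[:,2]]
obs=np.array([c2((62,380)),c2((385,448)),c1((145,45)),c1((547,158)),c2((147,398)),c2((316,440))])
def mod(p):
    zb=p[3];return np.array([[-.062,-.1725,zb],[.062,-.1725,zb],[-.062,.1725,zb],[.062,.1725,zb],[-.03,-.155,.046],[.03,-.155,.046]])
r=least_squares(lambda p:(proj(m,T(p,mod(p)))-obs).ravel(),[.4,.1,-.25,.012])
if __name__=='__main__':
    p=r.x;print(p,np.degrees(p[2]));print(r.fun.reshape(-1,2).round(1))
    inv=lambda W:np.c_[(W[:,:2]-p[:2])@np.array([[np.cos(p[2]),-np.sin(p[2])],[np.sin(p[2]),np.cos(p[2])]])]*1000
    print('screw tip',inv(back(m,c1((304,305)),.040)))
    print('stop face top L,R',inv(back(m,[c1((226,250)),c1((402,294))],.045)))
    print('pivot',inv(back(m,c1((417,520)),.055)),'handle top',inv(back(m,c1((541,306)),.092)))
    print('rail edge',inv(back(m,[c1((205,215)),c1((115,580))],.043)))
    fr=proj(m,T(p,[[-.03,-.055,.046],[.03,-.055,.046],[0,.165,.035],[-.062,.165,.035]]));print(((fr-[250,170])*4.2).round(),((fr-[285,5])*4.2).round())
    print(T(p,[[0,-.155,.04],[0,.026,.04],[0.0465,.065,.075]]))
    print('jars',inv(back(m,[[550,172],[540,218]],.07)))
E
python3 fit.py
```

```text
[ 0.45188105  0.12326193 -0.24557571  0.00964955] -14.070451866500727
[[-0.4 -0.9]
 [ 0.1 -0.2]
 [-0.4 -0.7]
 [ 0.6 -0.3]
 [-0.2  1.9]
 [ 0.2  0.7]]
screw tip [[ -0.22657011 113.66979599]]
stop face top L,R [[-25.82953601 121.8801866 ]
 [ 25.08092199 122.8400773 ]]
pivot [[46.09359021 64.96649311]] handle top [[ 51.40305043 124.8173806 ]]
rail edge [[-33.7509794  129.28741792]
 [-33.82496316  25.20486873]]
[[ 213.  137.]
 [ 395.  180.]
 [ 502. -579.]
 [ 284. -641.]] [[ 66. 830.]
 [248. 873.]
 [355. 114.]
 [137.  52.]]
[[ 0.41419825 -0.02708769  0.04      ]
 [ 0.45820203  0.14848186  0.04      ]
 [ 0.5127884   0.17500693  0.075     ]]
jars [[254.08385434  65.51159866]
 [269.90210365   7.28601732]]
```

Fit residuals are below 2 px. On the bed, the screw tip is at y≈114 mm, the rail face at about -33.3 mm, and the lever yaw is about -0.17 rad. Next I'll bring the closed fingers down behind the top plate, and look before pushing.

```bash
cat >> h.py <<'E'
P=(0.45188,0.12326,-0.245576)
def W(x,y,z):
    c,s=np.cos(P[2]),np.sin(P[2]);x/=1000;y/=1000
    return [P[0]+c*x-s*y,P[1]+s*x+c*y,z/1000]
def S():
    s=env.get_state();c,n=np.cos(P[2]),np.sin(P[2]);R=np.array([[c,n],[-n,c]])
    f=R@s['contact_force'][:2];q=R@(s['ee_pos'][:2]-np.array(P[:2]))*1000
    return dict(t=round(s['clock'],2),pos=np.r_[q,s['ee_pos'][2]*1000].round(1),f=np.r_[f,s['contact_force'][2]].round(2),g=round(s['grip_width'],3))
DOWN=[180,0,75.93]
E
python3 - <<'E'
from h import *
env.gripper_to(0.0)
env.reach(W(0,-183,130),DOWN);print(S())
env.move_straight(W(0,-183,60),velocity=0.08);print(S())
snap('side','s2');snap('wrist','w2')
im=cv2.imread('pics/s2.png');cv2.imwrite('pics/s2c.png',cv2.resize(im[150:290,300:460],None,fx=4.2,fy=4.2))
E
```

```text
{'t': 3.23, 'pos': array([   1.2, -182.4,  131. ]), 'f': array([ 0.21, -0.21, -0.19]), 'g': -0.001}
{'t': 4.26, 'pos': array([   0.5, -182.9,   60.4]), 'f': array([ 1.58,  0.46, -1.07]), 'g': -0.0}
```

View pics/s2c.png

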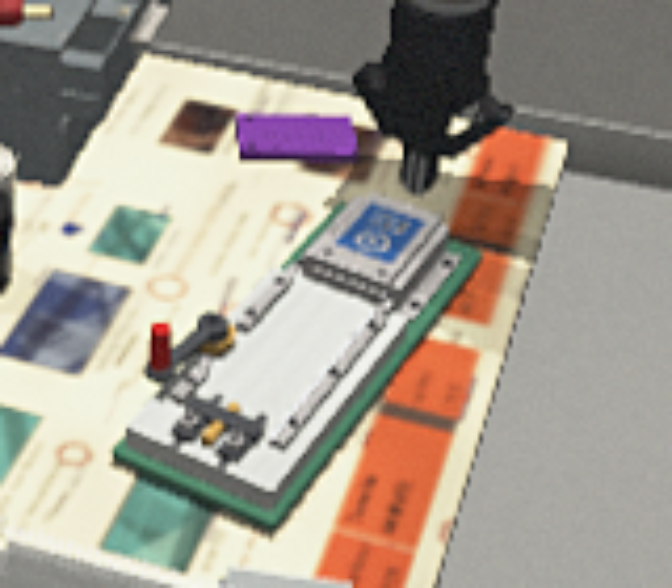

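View pics/w2.png

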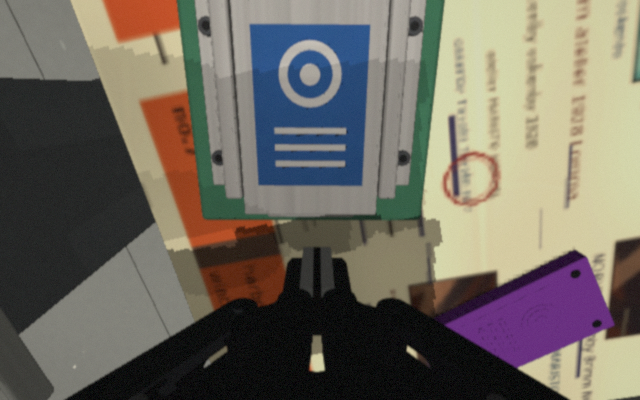

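The crop confirms the blue plate on the stack. The fingers at (317,260) are centred behind its rear edge, and the purple plate is clear. I'll slide it now in segments, watching the force.

Run:
```python
from h import *
env.move_straight(W(0,-172,58.5),velocity=0.05);print(S())
for y in (-168,-164,-160,-150,-120,-80):
    env.move_straight(W(0,y,58.5),velocity=0.04);s=S();print(s)
    if abs(s['f']).max()>14: print('STOP');break
snap('wrist','w3');snap('scene','sc3')
im=cv2.imread('pics/sc3.png');cv2.imwrite('pics/sc3c.png',cv2.resize(im[180:310,210:350],None,fx=4.2,fy=4.2))
```

```text
{'t': 4.73, 'pos': array([   0. , -171.6,   58.5]), 'f': array([ 0.42, -0.67,  0.44]), 'g': -0.001}
{'t': 4.98, 'pos': array([   0. , -167.8,   58.5]), 'f': array([ 0.15, -0.26, -1.02]), 'g': 0.002}
{'t': 5.23, 'pos': array([-1.00e-01, -1.64e+02,  5.84e+01]), 'f': array([ 0.3 , -0.79, -0.01]), 'g': -0.002}
{'t': 5.48, 'pos': array([  -0. , -159.8,   58.4]), 'f': array([ 0.12, -0.83, -0.44]), 'g': -0.004}
{'t': 5.88, 'pos': array([   0. , -149.2,   58.5]), 'f': array([-0.36, -1.39,  0.24]), 'g': -0.002}
{'t': 6.78, 'pos': array([   0. , -119.4,   58.5]), 'f': array([-0.62, -0.69,  0.86]), 'g': 0.002}
{'t': 7.93, 'pos': array([ -0.1, -79.6,  58.5]), 'f': array([-0.95, -0.89, -0.46]), 'g': 0.003}
```

View pics/w3.png

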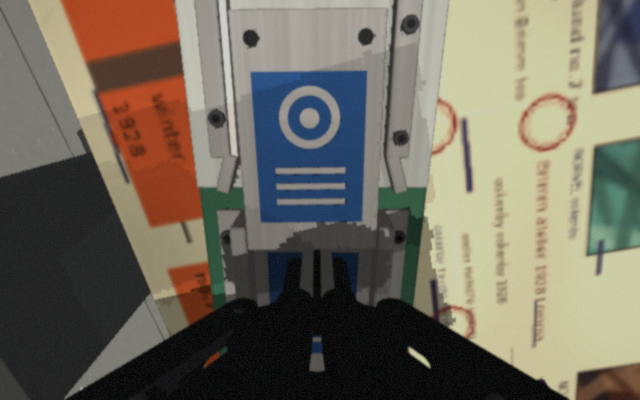

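View pics/sc3c.png

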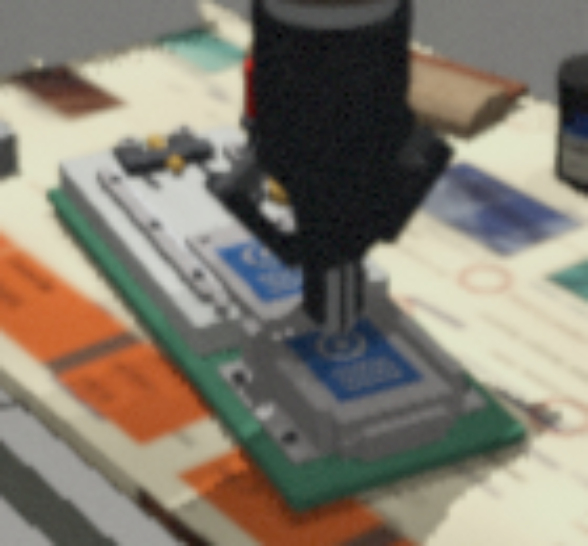

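The plate has entered the channel square, with its rear edge at row 250 between the cheeks, and the second plate is still in the loader. Next is on to the screw, with fine steps at the end.

Run:
```python
from h import *
for y in (-50,-25,-10,-5):
    env.move_straight(W(0,y,58.5),velocity=0.04);s=S();print(s)
    if abs(s['f']).max()>10: print('STOP');break
else:
    while y<25:
        y+=0.6;env.move_straight(W(0,y,58.5),velocity=0.01);s=S()
        if s['f'][1]<-3: print(y,s)
        if s['f'][1]<-11: break
print(y,S());env.pause(.2);print(S())
snap('wrist','w4')
```

```text
{'t': 8.93, 'pos': array([  0.1, -49.4,  58.6]), 'f': array([0.16, 0.01, 0.19]), 'g': 0.006}
{'t': 9.71, 'pos': array([  0.1, -24.4,  58.5]), 'f': array([ 0.16, -1.27,  0.01]), 'g': 0.002}
{'t': 10.23, 'pos': array([-0. , -9.4, 58.5]), 'f': array([-0.42, -0.62,  1.21]), 'g': 0.001}
{'t': 10.51, 'pos': array([-0.1, -4.8, 58.5]), 'f': array([-0.15, -2.3 ,  0.94]), 'g': -0.002}
-4.4 {'t': 10.76, 'pos': array([-0.1, -4.6, 58.5]), 'f': array([ 0.69, -3.1 ,  0.49]), 'g': 0.002}
-3.8000000000000003 {'t': 11.01, 'pos': array([-0.1, -4. , 58.4]), 'f': array([ 0.03, -3.51,  1.09]), 'g': 0.002}
-2.0 {'t': 11.76, 'pos': array([-0. , -1.9, 58.5]), 'f': array([-0.08, -3.15,  0.87]), 'g': -0.003}
-0.19999999999999996 {'t': 12.51, 'pos': array([-0. , -0.1, 58.5]), 'f': array([ 0.41, -3.44,  1.02]), 'g': 0.001}
4.6 {'t': 14.51, 'pos': array([-0. ,  4.3, 58.5]), 'f': array([ 0.49, -3.86,  0.5 ]), 'g': -0.0}
5.199999999999999 {'t': 14.76, 'pos': array([-0. ,  4.4, 58.5]), 'f': array([ 0.35, -5.9 ,  1.76]), 'g': 0.001}
5.799999999999999 {'t': 15.01, 'pos': array([-0. ,  4.5, 58.5]), 'f': array([ 0.78, -7.88,  2.41]), 'g': -0.003}
6.399999999999999 {'t': 15.26, 'pos': array([-0.1,  4.5, 58.5]), 'f': array([-0.62, -8.25,  2.96]), 'g': -0.001}
6.999999999999998 {'t': 15.51, 'pos': array([-0.1,  4.6, 58.4]), 'f': array([  0.7 , -10.62,   4.11]), 'g': 0.002}
7.599999999999998 {'t': 15.76, 'pos': array([-0.1,  4.7, 58.4]), 'f': array([  1.17, -12.34,   4.07]), 'g': 0.002}
7.599999999999998 {'t': 15.76, 'pos': array([-0.1,  4.7, 58.4]), 'f': array([  1.17, -12.34,   4.07]), 'g': 0.002}
{'t': 15.96, 'pos': array([-0.1,  4.7, 58.4]), 'f': array([  1.74, -11.81,   4.9 ]), 'g': 0.002}
```

View pics/w4.png

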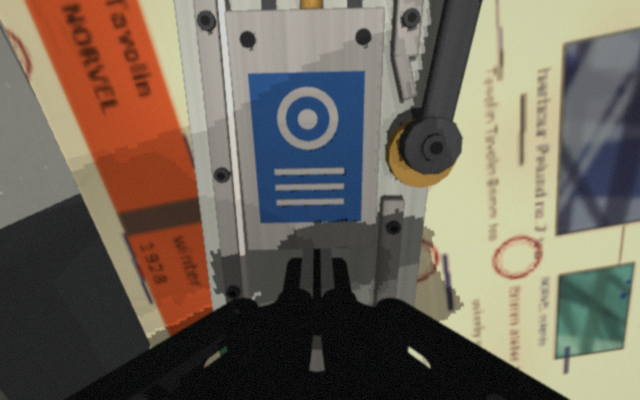

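The plate is seated on the brass screw at (311,3) with 12 N. Next I'll back away, then move over to the lever handle.

```bash
cat >> h.py <<'E'
def L(phi,z,r=60,flip=0):
    a=np.radians(phi);return W(46.5+r*np.cos(a),65+r*np.sin(a),z),[180,0,75.93+phi-90+flip]
def FT(phi,n=3):
    a=np.radians(phi);t=np.array([np.sin(a),-np.cos(a)]);r=[]
    for _ in range(n):
        env.pause(.02);r.append(S()['f'])
    r=np.mean(r,0);return round(-r[:2]@t,2),r.round(2)
E
python3 - <<'E'
from h import *
env.move_straight(W(0,-12,58.5),velocity=0.05)
env.move_straight(W(0,-14,160),velocity=0.15);print(S())
for fl in (0,-180,180):
    for ph in (90,50,20,0):
        p,o=L(ph,80,flip=fl);q=env.solve_ik(p,o);print(fl,ph,None if q is None else np.round(q))
env.gripper_to(0.35)
p,o=L(85.3,165);env.reach(p,o);print(S())
snap('wrist','w5');snap('side','s5')
im=cv2.imread('pics/s5.png');cv2.imwrite('pics/s5c.png',cv2.resize(im[150:290,300:460],None,fx=4.2,fy=4.2))
E
```

```text
{'t': 17.38, 'pos': array([ -0.5, -14.1, 159.3]), 'f': array([-0.55, -0.75,  0.68]), 'g': -0.001}
0 90 [ 24.  29.  -3.  57.   0. 128.]
0 50 [ 21.  32.   1.  59.   0. 165.]
0 20 [  18.   32.    1.   59.    0. -168.]
0 0 [  16.   31.   -0.   59.    0. -150.]
-180 90 [ 24.  29.  -3.  57.   0. -52.]
-180 50 [ 21.  32.   1.  59.   0. -15.]
-180 20 [18. 32.  1. 59.  0. 12.]
-180 0 [16. 31. -0. 59.  0. 30.]
180 90 [ 24.  29.  -3.  57.   0. -52.]
180 50 [ 21.  32.   1.  59.   0. -15.]
180 20 [18. 32.  1. 59.  0. 12.]
180 0 [16. 31. -0. 59.  0. 30.]
{'t': 18.41, 'pos': array([ 50.9, 124.8, 164.3]), 'f': array([-0.26,  0.18, -0.11]), 'g': 0.351}
```

View pics/w5.png

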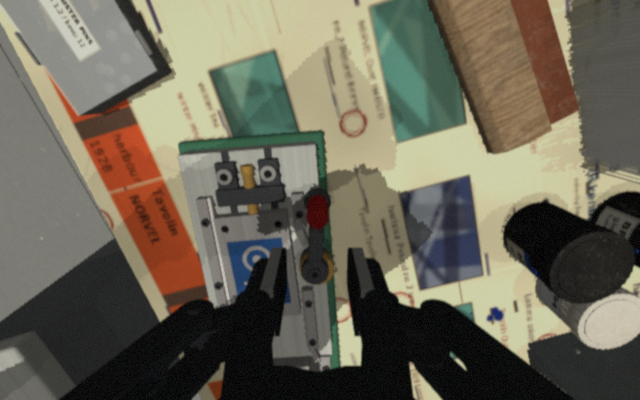

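View pics/s5c.png

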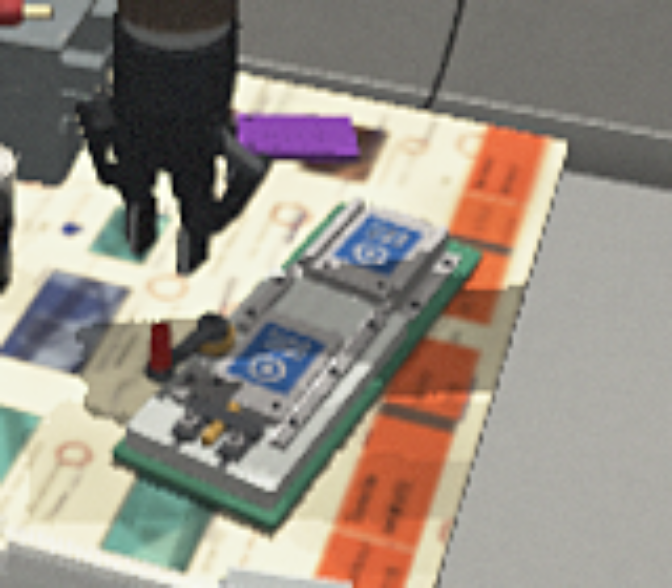

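The plate sits against the screw tip and the handle is central between the jaws ((317,205) in the wrist view). Joint 6 would hit its limit this way round, so I'll use the half-turned grasp.

Run:
```python
from h import *
p,o=L(85.3,165,flip=-180);env.reach(p,o);print(S(),env.get_state()['q'].round())
p,o=L(85.3,110,flip=-180);env.move_straight(p,velocity=.15);print(S())
snap('wrist','w6')
snap('scene','sc6');im=cv2.imread('pics/sc6.png');cv2.imwrite('pics/sc6c.png',cv2.resize(im[130:270,200:350],None,fx=4.2,fy=4.2))
```

```text
{'t': 21.16, 'pos': array([ 51.5, 124.7, 165.1]), 'f': array([-1.18, -0.01, -0.01]), 'g': 0.348} [ 24.  26.   4.  69.  -0. -48.]
{'t': 21.68, 'pos': array([ 51.4, 124.8, 110.1]), 'f': array([1.71, 0.39, 0.02]), 'g': 0.348}
```

View pics/w6.png

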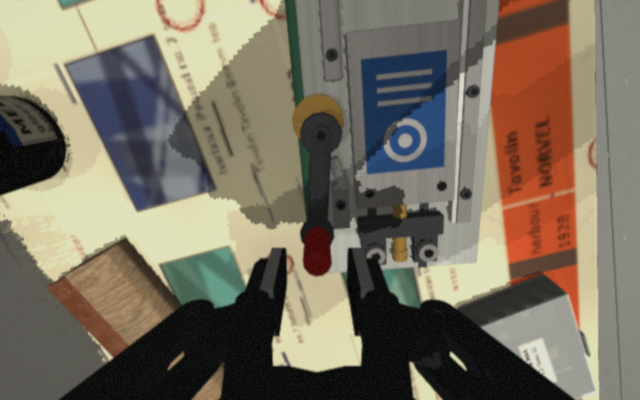

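View pics/sc6c.png

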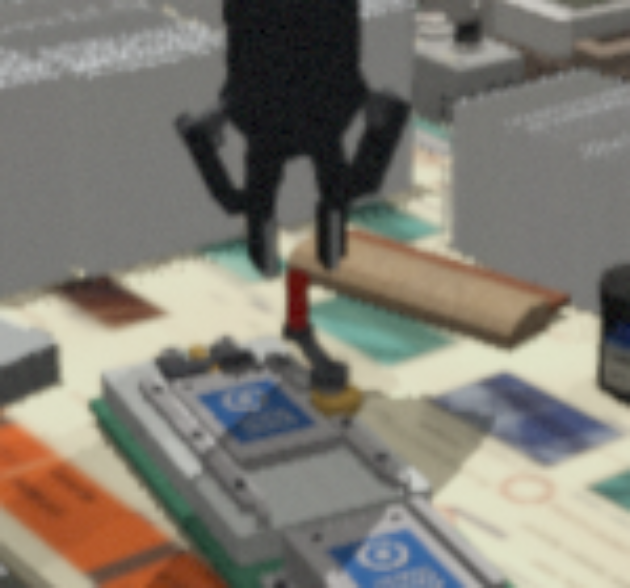

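The red handle at (317,250) is centred between the open jaws. I'll go down and swing the lever.

Run:
```python
from h import *
p,o=L(85.3,80,flip=-180);env.move_straight(p,velocity=.08);print(S())
if abs(S()['f']).max()<4:
    ph=85.3
    while ph>40:
        ph-=3;p,o=L(ph,80,flip=-180);env.move_straight(p,o,velocity=.03)
        ft,f=FT(ph,2);s=S();d=s['pos'][:2]-[46.5,65];a=np.degrees(np.arctan2(d[1],d[0]))
        print(round(ph,1),s['t'],'act',round(a,1),'r',np.hypot(*d).round(1),'Ft',ft,f)
        if ft>4.3: break
snap('wrist','w7')
```

```text
{'t': 22.3, 'pos': array([ 51.4, 124.8,  80. ]), 'f': array([ 0.07, -0.49, -0.3 ]), 'g': 0.352}
82.3 22.59 act 82.0 r 60.3 Ft 0.59 [-0.67 -0.53  0.7 ]
79.3 22.88 act 79.3 r 60.0 Ft -0.32 [ 0.25 -0.42  0.17]
76.3 23.18 act 76.7 r 59.9 Ft 0.92 [-0.88  0.26  1.62]
73.3 23.47 act 73.6 r 59.9 Ft 2.38 [-2.31  0.58  1.27]
70.3 23.76 act 70.4 r 59.9 Ft 1.44 [-1.66 -0.37  0.44]
67.3 24.05 act 67.2 r 59.9 Ft 1.37 [-1.71 -0.53  0.7 ]
64.3 24.34 act 64.3 r 59.9 Ft 1.38 [-1.66 -0.28 -0.38]
61.3 24.63 act 61.3 r 60.0 Ft 1.14 [-1.46 -0.29 -1.42]
58.3 24.93 act 58.3 r 60.1 Ft 1.74 [-1.94  0.16 -0.21]
55.3 25.22 act 55.3 r 60.1 Ft 0.93 [-1.06  0.11 -0.48]
52.3 25.51 act 52.3 r 60.2 Ft 0.69 [-1.32 -0.59 -0.46]
49.3 25.8 act 49.3 r 60.1 Ft 1.84 [-2.1   0.38  0.44]
46.3 26.09 act 46.3 r 60.2 Ft 1.31 [-1.4   0.42 -0.79]
43.3 26.38 act 43.2 r 60.1 Ft 0.89 [-1.28  0.02 -0.26]
40.3 26.68 act 40.2 r 60.1 Ft 1.42 [-1.56  0.55 -0.04]
37.3 26.97 act 37.4 r 60.1 Ft 1.51 [-2.18  0.24  0.27]
```

View pics/w7.png

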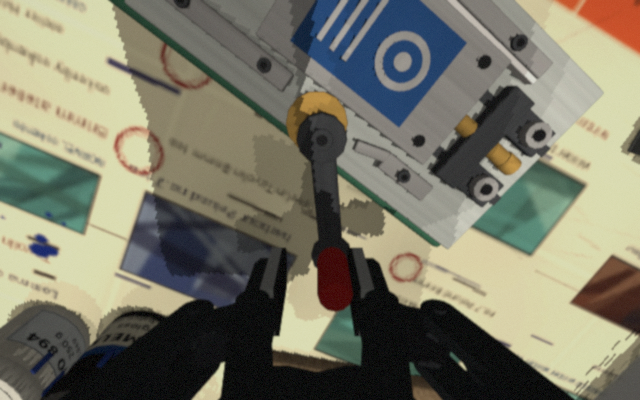

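Run:
```python
from h import *
ph=37.3
while ph>-5:
    ph-=1;p,o=L(ph,80,flip=-180);env.move_straight(p,o,velocity=.01)
    a=np.radians(ph);f0=round(-S()['f'][:2]@np.array([np.sin(a),-np.cos(a)]),2)
    ft,f=FT(ph,3);s=S();d=s['pos'][:2]-[46.5,65];aa=np.degrees(np.arctan2(d[1],d[0]))
    print(round(ph,1),s['t'],'act',round(aa,1),'F0',f0,'Ft',ft,f)
    if ft>4.8: break
snap('wrist','w8')
```

```text
36.3 27.32 act 36.6 F0 3.03 Ft 3.18 [-2.9   1.82  0.47]
35.3 27.63 act 35.2 F0 3.5 Ft 3.62 [-3.56  1.92  1.4 ]
34.3 27.94 act 34.2 F0 3.24 Ft 2.64 [-2.95  1.19  1.14]
33.3 28.25 act 33.1 F0 3.24 Ft 2.83 [-2.73  1.59  1.37]
32.3 28.56 act 32.2 F0 2.36 Ft 2.65 [-3.38  1.    0.54]
31.3 28.87 act 31.2 F0 2.54 Ft 2.99 [-3.8   1.19  0.87]
30.3 29.18 act 30.2 F0 3.59 Ft 3.23 [-3.76  1.55  0.82]
29.3 29.48 act 29.2 F0 2.63 Ft 3.01 [-3.61  1.43  0.02]
28.3 29.79 act 28.2 F0 3.51 Ft 3.61 [-3.47  2.23  0.44]
27.3 30.1 act 27.3 F0 3.31 Ft 3.06 [-3.81  1.48  0.18]
26.3 30.41 act 26.2 F0 4.18 Ft 2.93 [-3.12  1.72 -0.01]
25.3 30.72 act 25.3 F0 3.82 Ft 3.6 [-3.82  2.18  0.1 ]
24.3 31.02 act 24.3 F0 3.51 Ft 3.6 [-3.85  2.21 -0.68]
23.3 31.33 act 23.3 F0 3.05 Ft 3.61 [-4.07  2.18 -0.6 ]
22.3 31.64 act 22.4 F0 4.89 Ft 4.1 [-4.01  2.79 -0.48]
21.3 31.95 act 21.6 F0 5.09 Ft 3.99 [-4.41  2.56  0.27]
20.3 32.26 act 20.7 F0 4.94 Ft 4.54 [-4.65  3.12  0.04]
19.3 32.57 act 20.1 F0 4.58 Ft 5.6 [-5.32  4.07 -0.08]
```

View pics/w8.png

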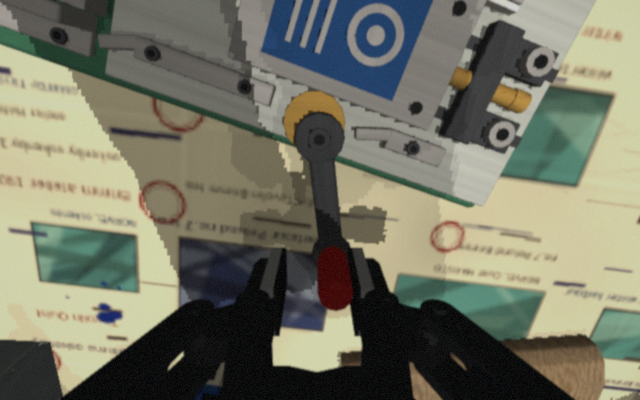

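Run:
```python
from h import *
ph=19.3
while ph>0:
    ph-=.6;p,o=L(ph,80,flip=-180);env.move_straight(p,o,velocity=.01)
    ft,f=FT(ph,4);s=S();d=s['pos'][:2]-[46.5,65];aa=np.degrees(np.arctan2(d[1],d[0]))
    print(round(ph,1),s['t'],'act',round(aa,1),'Ft',ft,f)
    if ft>6.7: break
snap('wrist','w9')
```

```text
18.7 32.93 act 19.6 Ft 6.09 [-5.41  4.6  -0.48]
18.1 33.25 act 19.0 Ft 6.25 [-4.79  5.01 -0.18]
17.5 33.57 act 18.7 Ft 6.73 [-5.83  5.22 -0.  ]
```

View pics/w9.png

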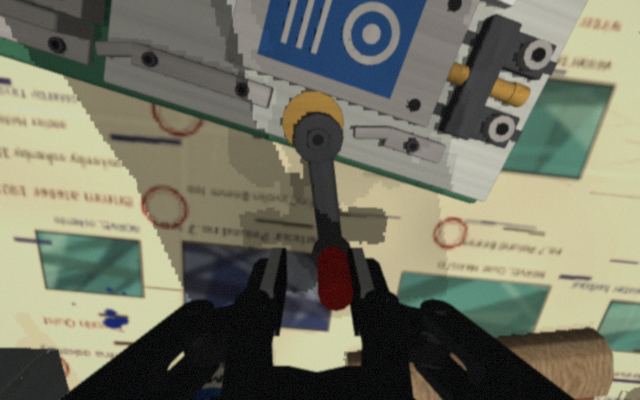

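The perpendicular handle force is now about 7.3 N, some 4.5 N above the free value, which is the middle of the "properly tight" range. I'll let go, centre the jaws round the handle, lift clear and inspect.

Run:
```python
from h import *
for ph in (21,25.5):
    p,o=L(ph,80,flip=-180);env.move_straight(p,o,velocity=.02);print(FT(ph,3))
p,o=L(25.5,150,flip=-180);env.move_straight(p,o,velocity=.1);print(S())
env.reach([0.43,0.14,0.30],[180,0,75.93]);print(S())
m,im=snap('wrist','w10');snap('scene','sc10');snap('side','s10')
cv2.imwrite('pics/w10c.png',cv2.resize(im[0:290,210:470,::-1],None,fx=2,fy=2,interpolation=cv2.INTER_CUBIC))
```

```text
(np.float64(0.35), array([-0.58,  0.15,  0.15]))
(np.float64(0.09), array([0.22, 0.21, 0.2 ]))
{'t': 35.28, 'pos': array([100.3,  90.6, 149.4]), 'f': array([ 0.51, -0.92, -0.25]), 'g': 0.348}
{'t': 37.03, 'pos': array([-25.3,  10.9, 299.6]), 'f': array([ 0.17, -0.03, -1.78]), 'g': 0.35}
```

View pics/w10c.png

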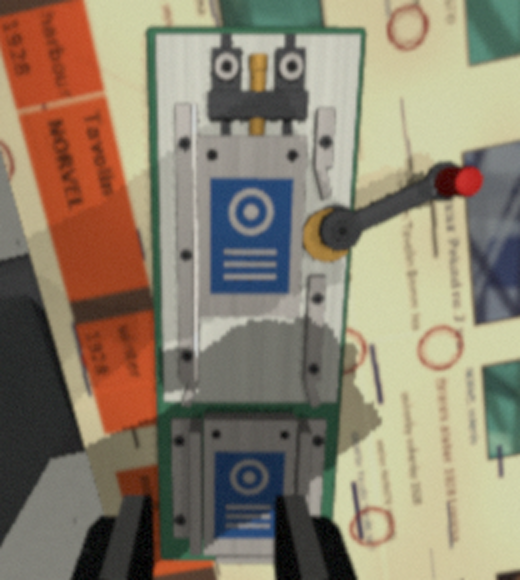

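View pics/sc10.png

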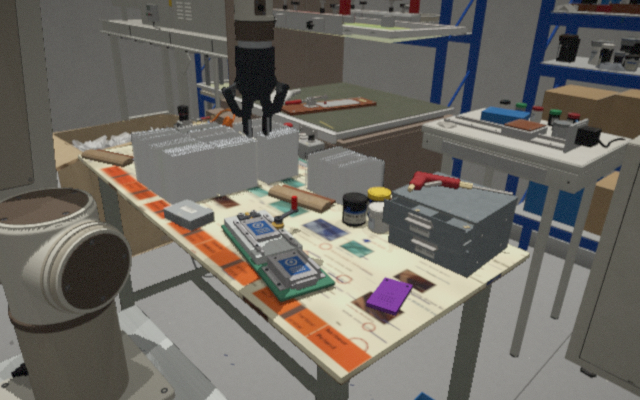

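Run:
```python
import cv2
im=cv2.imread('pics/w10.png')
cv2.imwrite('pics/w10d.png',cv2.resize(im[25:170,285:405],None,fx=4.1,fy=4.1,interpolation=cv2.INTER_CUBIC))
```

```text
(no output)
```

View pics/w10d.png

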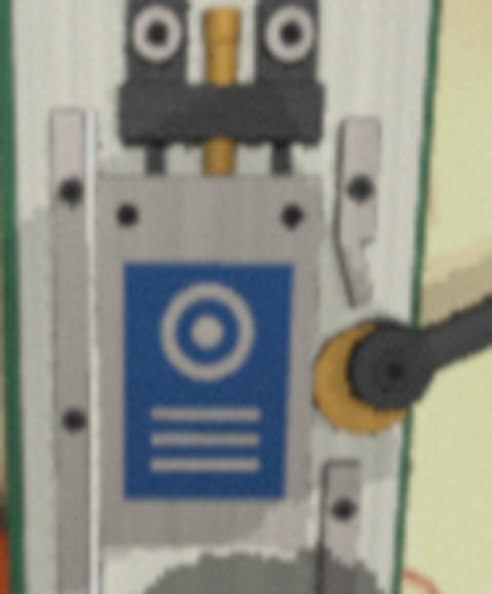

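The plate's front edge meets the brass screw at crop (220,175). Its left edge lies along the rail facing over the full length, and the cam bears on its right edge at (318,385). Nothing else has moved, so I'm handing in.

```bash
python3 -c "
from h import *
print(S());print(env.sign_off())"
```

```text
{'t': 37.18, 'pos': array([-25.2,  11. , 299.6]), 'f': array([-0.62, -0.82, -0.33]), 'g': 0.345}
the job is handed in; nothing more can be done
None
```

The top plate is loaded and clamped, and I handed the job in at about 37 s of the 72 s allowed.

- **Plate:** I slid it across with closed fingertips on its rear edge, without lifting it. I then pressed it onto the brass screw in small steps up to about 12 N.
- **Clamp:** I swung the lever clockwise with the jaws loosely around the red handle. It bit at a lever yaw of roughly -1.1 rad. I stopped at about 7.3 N at the handle, some 4.5 N above the free swing.
- **Last checks:** The final pictures show the plate touching the screw, lying along the rail over its full length, with the cam on its other edge. The middle plate is still in the loader. The bottom one is hidden beneath it, so I could not see it. The bystanders I could see have not moved, and the arm is clear.
- **Uncertain:** The free-swing force first read about 1.4 N, against the expected 2.5 N, and later about 3 N. I based the tightness on the later value, so it is good to about 1 N. No check failed.

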